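Rock the bead sorter's gate over and feed the beads to the other box

TASK

Press down the raised end of the bead sorter's seesaw gate with the fingertips so that it rocks over to its other side; only then push the stopper slide in from its outer end, so that all four beads run down the other chute into the box there. Do not touch or pick up the beads, and leave the comb, pot, bottle, bangle and hair clip where they lie.

Things in the scene. Friction and masses are not known exactly. Their poses are not given: they have to be found in the camera images.
- sorter: Fixed plywood bead sorter, 400 mm wide. Origin: on the lid, straight below the gate's pivot. x runs along the feed channel, away from the robot; y to the left box; z up. The open channel (28 mm wide, top 185 mm high) slopes from x = 140 mm down to a drop throat over the gate's middle (x -18 to 26, y -17 to 17, up to 153 mm high). Below each gate end a chute leads outwards into a box.
- gate (a joint): Tilt (rad) of the seesaw gate, an aluminium trough 130 mm long along the sorter's y; axle along x, 85 mm high. Range -0.36 to 0.36; positive: left (+y) end up, beads run to the right; negative: the reverse. It may start tipped either way. Top-heavy and free: it rests at either end stop and tips over by itself once pushed past level; under 1 N on a pad does it.
- left_pad (a point): Centre of the top of the gate's left press pad, an ear 38 (x) x 28 (y) x 4 mm on the robot's side of the trough, 38 mm before and 47 mm left of the pivot. About 116 mm high when that end is up, 84 mm when down. It turns with the gate.
- right_pad (a point): The same for the right press pad, 47 mm to the right of the pivot.
- stopper (a joint): How far in m the stopper slide has been pushed in: 0 as it starts (a plate bars the feed channel), 0.038 at its end stop. A bead passes from about 0.028 on. It slides in the sorter's -y direction (from left to right) with about 1 N of friction and stays where it is left.
- stopper_face (a point): Centre of the outer (+y) face of the stopper's upright push plate, 28 (x) x 5 (y) x 36 (z) mm; at first at x 30, y 85 mm in the sorter's frame, 158 mm high (plate 140 to 176 mm). A bar above the channel joins it to the barring plate. Outside (+y of) it the air is free down to the left box, whose outer wall is 86 mm high.
- left_box (a point): Centre of the inner floor (8 mm above the lid) of the left catch box, 64 (x) x 70 mm (y) inside, side walls 54 mm high, outer wall 86 mm high. Axes as the sorter's.
- right_box (a point): The same for the right catch box.
- bead0_center (a point): Centre of glazed ceramic bead 1, a ball 22 mm across, about 15 g, smooth and free-rolling; the four beads wait in a row in the feed channel behind the stopper, this one number 1 from the stopper.
- bead1_center (a point): Centre of glazed ceramic bead 2, a ball 22 mm across, about 15 g, smooth and free-rolling; the four beads wait in a row in the feed channel behind the stopper, this one number 2 from the stopper.
- bead2_center (a point): Centre of glazed ceramic bead 3, a ball 22 mm across, about 15 g, smooth and free-rolling; the four beads wait in a row in the feed channel behind the stopper, this one number 3 from the stopper.
- bead3_center (a point): Centre of glazed ceramic bead 4, a ball 22 mm across, about 15 g, smooth and free-rolling; the four beads wait in a row in the feed channel behind the stopper, this one number 4 from the stopper.
- comb: Wooden comb 150 x 42 x 8 mm lying in front of the sorter; origin under its middle. Bystander, loose.
- sindoor_pot: Small lidded ceramic pot, 52 mm across, 55 mm high, standing near the left box; origin at its foot. Bystander, loose.
- glass_bottle: Small sealed glass bottle 36 mm across, 75 mm high, behind the right chute; origin at its foot. Bystander, loose.
- bangle: Brass bangle 68 mm across, 10 mm high, lying behind the left chute; origin under its centre. Bystander, loose.
- hair_clip: Hair clip 60 x 16 x 12 mm lying near the right box; origin under its middle. Bystander, loose.
Things that resemble listed ones, but are neither listed nor needed, are in the scene too. Leave any green or turquoise look-alike of the part that bears bead3_center alone. What is shaped like the part that bears bead2_center but green is not meant.

How it is judged:
By the outcome, as a careful person would: the job done as asked, in the order asked, and still so for the second after the job is handed in, with the robot touching nothing.
It also fails if it takes over 51 s, if anything falls off the work surface, if the arm or the gripper's body presses on something with over 40 N, if the wrist force passes 120 N, or if a joint passes its speed limit or range.

ROBOT

A 6-joint arm with a two-finger parallel gripper is mounted at the origin on the work surface. World frame = base frame: x ahead of the robot, y to its left, z up, the work surface at z = 0. Lengths are in m, angles in degrees, forces in N, time in s.
With the tool pointing down it reaches from about 0.325 to 0.9 m from the base axis. Payload 6.1 kg.
Tool frame: the origin (TCP) lies midway between the tips of the shut fingers; the grasp point (between the pads) lies 19 mm behind it; z points along the fingers, y is the line along which they close (so a half turn about z gives the same grasp; the last joint's range is limited). The gripper opens to 85 mm and grips with 20 to 120 N. Pads are 22 mm wide; open, the fingers measure 114 mm over their backs; the gripper's body (76 mm by 85 mm) begins 54 mm behind the grasp point. The pads swing forward as they close: fully open they stand 13 mm farther back than shut.
Start: joints at [58.837, 12.628, 87.462, -0, 79.91, -7.225], TCP at [0.254, 0.571, 0.231] pointing down, gripper open.
Joint ranges: [-170.65, 170.65], [-52.31, 119.04], [5.05, 147.46], [-71.25, 251.25], [11.57, 151.72], [-153.62, 153.62]. Speed limits (degrees/s): [147.25, 147.25, 172.46, 180, 180, 180].

INTERFACE

Orientations are given as [roll, pitch, yaw] about the fixed x, y, z axes, in that order (R = Rz(yaw) Ry(pitch) Rx(roll)).
In Python, from cell import manip gives the robot as it stands.
- The arm moves only by the tool send_rows, never from a script. Its argument "deltas" is a list of rows, each an object of numbers: "dx", "dy", "dz": the shift along the world's x, y, z in cm; "roll": the turn about the world's z in degrees; "fingers": the finger opening in cm, from 0 to 8.54. In form: [{"dx": .., "dy": .., "dz": .., "roll": .., "fingers": ..}, ...]. A call has 1 to 12 rows; each row shifts and turns the commanded pose from where the row before left it; what a row does not reach is not made up. A row lasts 1/12 s, in which the tool goes at most 41.7 mm and 7.16 degrees, less where a joint would pass 70% of its speed; a pose out of reach is approached as far as the arm can. A call is refused whole if a number of a shift passes 4.17 or a number of a turn 7.16, either way. A call with a gripper value outside its range is refused whole. The fingers move at their own pace and stop on an object; the grip force is fixed at half the most. Time passes only in rows, so rows that do not move let the fingers close. It gives the time, the measured TCP pose, the force and the opening at its end, in the units of the state.
- manip.read_state(): the state, without advancing time (a new reading comes with each control period).
- manip.read_camera(name): name is "side" or "top" or "wrist"; returns a dict with "color" (480x640x3 uint8, red, green, blue), "range_z" (480x640 float32, m along the optical axis (not along the pixel's ray), 0 where there is no reading), "intrinsics" (3x3 intrinsics, pixels), "rvec" (rotation vector, rad) and "tvec" (3), from world to camera coordinates, as OpenCV has them. Camera axes: x right, y down, z forward; pixel columns grow to the right and rows downward; lengths in m; the calibration is good to about 2 mm. The wrist camera is an equidistant fisheye: a pixel r from the principal point sees the ray r / f radians off the axis. A picture is of the moment at which its call begins.
- manip.job_done(): hands the job in, once; it reports no verdict.
Trained networks look in a picture, given as the dict that the camera call returned (one of the last four; its "shot" number tells which), for a name from the list of things; names that differ only in an ending like _2 or _b are one class to them, and where a whole thing is asked for, a point or a joint stands for the part that bears it (a point fixed in the world has none). Each returns a list of dicts, best first, with "score" (0 to 1); they miss things now and then, are a little off and sometimes report something else, mostly with a low value. They report only what shows in the picture. A call takes as long as a camera call. They do not tell look-alikes from the thing itself.
- manip.spot_in(picture, label): "extent" ([centre column, centre row, width, height] in pixels, round what is visible of it).
- manip.silhouettes(picture, label): "pixels" (480x640 bool, what is visible of it) and "extent" ([centre column, centre row, width, height] in pixels, round what is visible of it).
The state is a dict: "time": time; "joint_pos": joint angles; "joint_vel": joint speeds; "joint_efforts": joint torques, N m; "tool_pos": TCP position; "tcp_rot": TCP orientation; "force": force on the tool from outside, world axes, zero at the start; "torque": the same for the moment, N m; "grip_width": opening from 0.0 (shut) to 1.0 (fully open).
Only numpy, scipy, OpenCV 4.12 (cv2) and the standard library are available. Lean on these libraries where they do the work, as an engineer would, in place of code of your own. Each camera call takes 0.05 s, during which the arm holds its last target. There are 200 camera calls.

## Working session

There is one attempt and no reset: what is moved stays moved. The work goes in short steps, Python scripts to look and compute and a tool call to move; the robot and the scene stay as the last step left them, time stands still between calls to the robot, and variables do not carry over. Pictures are saved under pics/ and viewed, on a budget of 10 in all, crops included, one or two more only if the job needs it, and the job is handed in when it is done.

Besides the shell and the picture viewer there is one more tool, called after "Call:" by a JSON object that holds its "op" and its "data", one argument or row to a line. send_rows: Moves the arm, as the interface text tells. Its arguments: {"type":"object","properties":{"deltas":{"type":"array","items":{"type":"object","properties":{"dx":{"type":"number"},"dy":{"type":"number"},"dz":{"type":"number"},"roll":{"type":"number"},"fingers":{"type":"number"}}}}},"required":["deltas"]}

```bash
mkdir -p pics
cat > h.py <<'E'
import numpy as np, cv2
from cell import manip
def world(p,px=None,mask=None):
    K=p["intrinsics"];R,_=cv2.Rodrigues(np.array(p["rvec"],float));t=np.array(p["tvec"],float).ravel()
    if mask is not None: v,u=np.nonzero(mask)
    else: u,v=np.array(px).T.astype(int)
    z=p["range_z"][v,u];k=z>0;u,v,z=u[k],v[k],z[k]
    c=np.stack([(u-K[0,2])/K[0,0]*z,(v-K[1,2])/K[1,1]*z,z],1)
    return (c-t)@R
def save(p,n): cv2.imwrite(n,p["color"][:,:,::-1])
E
python3 - <<'E'
from h import *
np.set_printoptions(precision=3,suppress=True)
for c in ["top","side"]:
    p=manip.read_camera(c);save(p,f"pics/{c}0.png")
    for n in ["sorter","gate","left_pad","right_pad","stopper","stopper_face","left_box","right_box","bead0_center","comb","sindoor_pot","glass_bottle","bangle","hair_clip"]:
        try:
            for d in manip.silhouettes(p,n)[:6]:
                w=world(p,mask=d["pixels"]); print(c,n,round(d["score"],2),np.round(d["extent"]),np.median(w,0),w.min(0),w.max(0))
        except Exception as e: print(n,e)
print(manip.read_state())
E
```

```text
top sorter 0.96 [348. 231. 238. 140.] [ 0.515 -0.032  0.048] [ 0.444 -0.242 -0.004] [0.67  0.169 0.181]
top gate 0.89 [348. 275.  85.  52.] [ 0.501 -0.032  0.102] [ 0.444 -0.098 -0.003] [0.533 0.034 0.156]
top gate 0.15 [346. 330.  86.  31.] [ 0.391 -0.03   0.007] [ 0.368 -0.106 -0.004] [0.418 0.043 0.014]
top left_pad 0.57 [345. 272.  84.  53.] [ 0.502 -0.031  0.101] [ 0.451 -0.09  -0.001] [0.536 0.035 0.135]
top right_pad 0.7 [347. 273.  85.  53.] [ 0.502 -0.031  0.102] [ 0.451 -0.098  0.002] [0.538 0.034 0.155]
top stopper 0.67 [328. 235.  72.  22.] [0.544 0.013 0.168] [ 0.534 -0.049 -0.004] [0.579 0.054 0.177]
top stopper 0.32 [350. 233. 235. 140.] [ 0.514 -0.032  0.048] [ 0.442 -0.24  -0.004] [0.67  0.169 0.182]
top stopper_face 0.69 [329. 236.  69.  20.] [0.544 0.006 0.168] [ 0.534 -0.049 -0.004] [0.565 0.048 0.177]
top left_box 0.97 [349. 234. 239. 134.] [ 0.514 -0.031  0.049] [ 0.445 -0.24  -0.004] [0.67  0.168 0.182]
top right_box 0.73 [349. 232. 235. 134.] [ 0.514 -0.031  0.049] [ 0.447 -0.245 -0.004] [0.672 0.169 0.182]
top bead0_center 0.52 [349. 233. 234. 134.] [ 0.514 -
[... 2349 characters left out ...]
.589 -0.033 -0.001] [0.652 0.079 0.112]
side bangle 0.19 [368. 370.  33.  43.] [ 0.598 -0.154  0.048] [ 0.583 -0.163 -0.001] [ 0.628 -0.101  0.078]
side hair_clip 0.98 [212. 414.  44.  11.] [ 0.386 -0.173  0.007] [ 0.36  -0.18  -0.001] [ 0.418 -0.161  0.015]
{'time': 1.5, 'joint_pos': array([58.838, 12.628, 87.461,  0.002, 79.911, -7.224]), 'joint_vel': array([-0.02 , -0.084,  0.05 ,  0.047, -0.001,  0.018]), 'joint_efforts': array([  0.001, -49.683, -38.972,  -0.   ,   0.001,   0.   ]), 'tool_pos': array([0.254, 0.571, 0.231]), 'tcp_rot': array([180.   ,  -0.002, 156.061]), 'force': array([-0.216,  0.093,  0.169]), 'torque': array([ 0.007, -0.007, -0.029]), 'grip_width': 1.0014315586068114}
```

Run:
```python
import cv2,numpy as np
a=cv2.imread("pics/top0.png")[140:360,210:480];b=cv2.imread("pics/side0.png")[190:450,190:430]
a=cv2.resize(a,(800,652),interpolation=cv2.INTER_CUBIC)[:600];b=cv2.resize(b,None,fx=2.3,fy=2.3,interpolation=cv2.INTER_CUBIC)
cv2.imwrite("pics/a.png",a);cv2.imwrite("pics/b.png",b)
```

```text
(no output)
```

View pics/a.png

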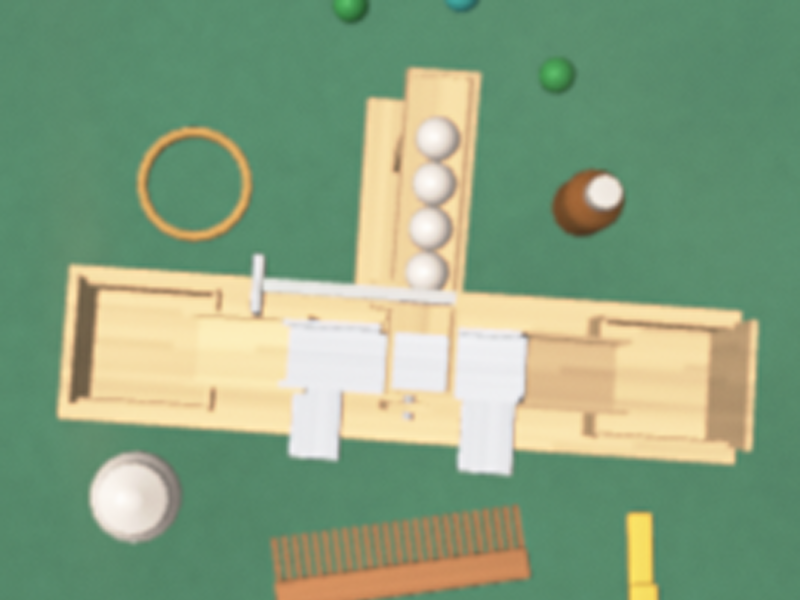

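View pics/b.png

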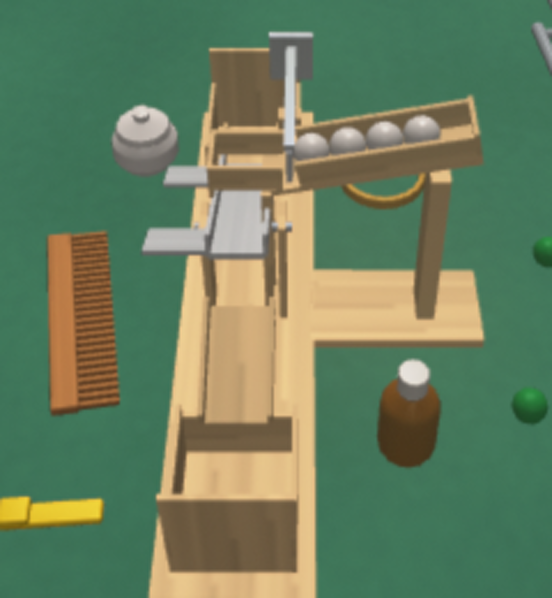

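View pics/top0.png

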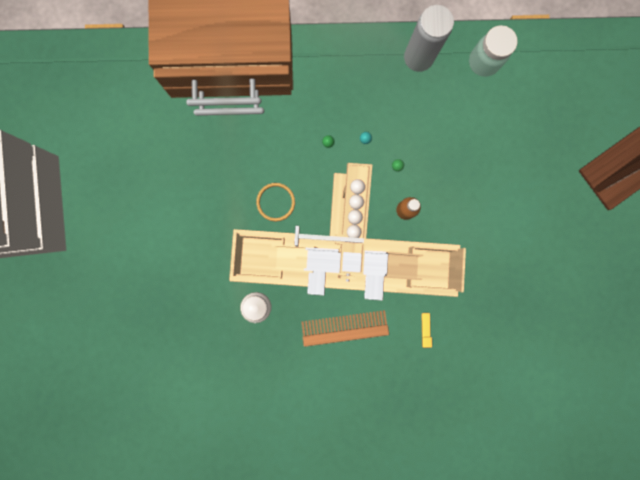

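Run:
```python
from h import *
np.set_printoptions(precision=4,suppress=True)
for c in ["top","side"]:
    p=manip.read_camera(c); col=p["color"].astype(int)
    grey=(col.max(2)-col.min(2)<25)&(col.min(2)>90)
    m=manip.silhouettes(p,"gate")[0]["pixels"]|manip.silhouettes(p,"stopper")[0]["pixels"]
    m=cv2.dilate(m.astype(np.uint8),np.ones((5,5)))>0
    w=world(p,mask=m&grey)
    def st(n,k):
        q=w[k]; print(c,n,len(q),q.mean(0) if len(q) else '',q.min(0) if len(q) else '',q.max(0) if len(q) else '')
    z=w[:,2]
    pad=(w[:,0]<0.482)&(z>0.07)
    st("Rpad",pad&(w[:,1]<-0.04)); st("Lpad",pad&(w[:,1]>-0.04)); 
    s=(w[:,0]>0.525)&(z>0.135); st("plate",s&(w[:,1]>0.04))
    b=s&(w[:,1]<0.03)&(z>.162); st("bar",b)
    q=w[b]; print("slope dx/dy",np.polyfit(q[:,1],q[:,0],1))
    if c=="top":
        ms=manip.silhouettes(p,"sorter")[0]["pixels"]; ws=world(p,mask=ms); k=(ws[:,2]>0.003)
        ws=ws[k]; r=cv2.minAreaRect(ws[ws[:,0]<0.56][:,:2].astype(np.float32)); print(r)
        # channel centreline via beads
    for d in manip.silhouettes(p,"bead0_center")[:6]:
        if d["extent"][2]<25: print("bead",d["score"],world(p,mask=d["pixels"]).mean(0))
print(manip.read_state()["time"])
```

```text
top Rpad 357 [ 0.4669 -0.069   0.1163] [ 0.4512 -0.0828  0.11  ] [ 0.4819 -0.0554  0.1228]
top Lpad 227 [0.4709 0.0183 0.0831] [0.4596 0.0058 0.0761] [0.482  0.0317 0.0901]
top plate 80 [0.5481 0.0443 0.1735] [0.5339 0.0402 0.1512] [0.5605 0.0474 0.1795]
top bar 218 [ 0.5425 -0.0094  0.1675] [ 0.5372 -0.0494  0.1624] [0.5493 0.0289 0.1707]
slope dx/dy [0.1011 0.5435]
((0.5082892179489136, -0.034059420228004456), (0.3993394672870636, 0.10598087310791016), 84.33767700195312)
bead 0.68 [ 0.5529 -0.0377  0.1578]
side Rpad 275 [ 0.4669 -0.071   0.1182] [ 0.4512 -0.0838  0.1115] [ 0.4819 -0.0547  0.1238]
side Lpad 129 [0.4708 0.0165 0.0853] [ 0.4596 -0.0319  0.0788] [0.4809 0.0331 0.0908]
side plate 216 [0.5504 0.0435 0.1638] [0.534  0.0401 0.1412] [0.5609 0.049  0.1786]
side bar 168 [ 0.5416 -0.0155  0.1685] [ 0.5355 -0.0504  0.1622] [0.5476 0.029  0.1707]
slope dx/dy [0.0889 0.5429]
bead 0.58 [ 0.5518 -0.0415  0.1584]
1.95
```

The right end of the gate is up: pad at (0.467, -0.070, 0.117), against z 0.084 for the left pad. Beads would currently run left, so I press the right pad. The possible confusions in the top image are:
- **Pads:** left pad at (316, 283) and right pad at (374, 287). I choose the right one because it is raised.
- **Beads:** white beads at (354, 232) to (357, 187). The green and turquoise balls at (328, 141), (365, 137) and (398, 165) are to be left alone.
- **Stopper plate:** at (297, 236). The drawer handles at (225, 100) are irrelevant.

The close crop confirmed this choice.

Call:
{"op": "send_rows", "data": {
  "deltas": [
    {"dx": 1, "dy": -3.2, "roll": 1, "fingers": 0},
    {"dx": 1, "dy": -3.2, "roll": 1, "fingers": 0},
    {"dx": 1, "dy": -3.2, "roll": 1, "fingers": 0},
    {"dx": 1, "dy": -3.2, "roll": 1, "fingers": 0},
    {"dx": 1, "dy": -3.2, "roll": 1, "fingers": 0},
    {"dx": 1, "dy": -3.2, "roll": 1, "fingers": 0},
    {"dx": 1, "dy": -3.2, "roll": 1, "fingers": 0},
    {"dx": 1, "dy": -3.2, "roll": 1, "fingers": 0},
    {"dx": 1, "dy": -3.2, "roll": 1, "fingers": 0},
    {"dx": 1, "dy": -3.2, "roll": 1, "fingers": 0},
    {"dx": 1, "dy": -3.2, "roll": 1, "fingers": 0},
    {"dx": 1, "dy": -3.2, "roll": 1, "fingers": 0}
  ]
}}

```text
invalid input at $.deltas[0]: expected keys dx, dy, dz, roll, fingers
```

Call:
{"op": "send_rows", "data": {
  "deltas": [
    {"dx": 1.05, "dy": -3.2, "roll": 0.8, "fingers": 0},
    {"dx": 1.05, "dy": -3.2, "roll": 0.8, "fingers": 0},
    {"dx": 1.05, "dy": -3.2, "roll": 0.8, "fingers": 0},
    {"dx": 1.05, "dy": -3.2, "roll": 0.8, "fingers": 0},
    {"dx": 1.05, "dy": -3.2, "roll": 0.8, "fingers": 0},
    {"dx": 1.05, "dy": -3.2, "roll": 0.8, "fingers": 0},
    {"dx": 1.05, "dy": -3.2, "roll": 0.8, "fingers": 0},
    {"dx": 1.05, "dy": -3.2, "roll": 0.8, "fingers": 0},
    {"fingers": 0},
    {"fingers": 0},
    {"fingers": 0}
  ]
}}

```text
invalid input at $.deltas[0]: expected keys dx, dy, dz, roll, fingers
```

Call:
{"op": "send_rows", "data": {
  "deltas": [
    {"dx": 1, "dy": -3.2, "dz": 0, "roll": 1, "fingers": 0},
    {"dx": 1, "dy": -3.2, "dz": 0, "roll": 1, "fingers": 0},
    {"dx": 1, "dy": -3.2, "dz": 0, "roll": 1, "fingers": 0},
    {"dx": 1, "dy": -3.2, "dz": 0, "roll": 1, "fingers": 0},
    {"dx": 1, "dy": -3.2, "dz": 0, "roll": 1, "fingers": 0},
    {"dx": 1, "dy": -3.2, "dz": 0, "roll": 1, "fingers": 0},
    {"dx": 1, "dy": -3.2, "dz": 0, "roll": 1, "fingers": 0},
    {"dx": 1, "dy": -3.2, "dz": 0, "roll": 1, "fingers": 0},
    {"dx": 1, "dy": -3.2, "dz": 0, "roll": 1, "fingers": 0},
    {"dx": 1, "dy": -3.2, "dz": 0, "roll": 1, "fingers": 0},
    {"dx": 1, "dy": -3.2, "dz": 0, "roll": 1, "fingers": 0},
    {"dx": 1, "dy": -3.2, "dz": 0, "roll": 1, "fingers": 0}
  ]
}}

```text
time: 2.95
tool_pos: [0.3738, 0.1858, 0.2316]
tcp_rot: [180.0, 0.1, 168.1]
force: [1.6, 0.6, 0.7]
grip_width: 0.002
```

Call:
{"op": "send_rows", "data": {
  "deltas": [
    {"dx": 1.05, "dy": -3.2, "dz": 0, "roll": 0.8, "fingers": 0},
    {"dx": 1.05, "dy": -3.2, "dz": 0, "roll": 0.8, "fingers": 0},
    {"dx": 1.05, "dy": -3.2, "dz": 0, "roll": 0.8, "fingers": 0},
    {"dx": 1.05, "dy": -3.2, "dz": 0, "roll": 0.8, "fingers": 0},
    {"dx": 1.05, "dy": -3.2, "dz": 0, "roll": 0.8, "fingers": 0},
    {"dx": 1.05, "dy": -3.2, "dz": 0, "roll": 0.8, "fingers": 0},
    {"dx": 1.05, "dy": -3.2, "dz": 0, "roll": 0.8, "fingers": 0},
    {"dx": 1.05, "dy": -3.2, "dz": 0, "roll": 0.8, "fingers": 0},
    {"dx": 0, "dy": 0, "dz": 0, "roll": 0, "fingers": 0},
    {"dx": 0, "dy": 0, "dz": 0, "roll": 0, "fingers": 0},
    {"dx": 0, "dy": 0, "dz": 0, "roll": 0, "fingers": 0}
  ]
}}

```text
time: 3.87
tool_pos: [0.4573, -0.0684, 0.2311]
tcp_rot: [180.0, -0.0, 174.4]
force: [-1.0, 0.1, 0.0]
grip_width: -0.002
```

Call:
{"op": "send_rows", "data": {
  "deltas": [
    {"dx": 0, "dy": -0.1, "dz": -2, "roll": 0, "fingers": 0},
    {"dx": 0, "dy": -0.1, "dz": -2, "roll": 0, "fingers": 0},
    {"dx": 0, "dy": 0, "dz": -2, "roll": 0, "fingers": 0},
    {"dx": 0, "dy": 0, "dz": -2, "roll": 0, "fingers": 0},
    {"dx": 0, "dy": 0, "dz": -2, "roll": 0, "fingers": 0},
    {"dx": 0, "dy": 0, "dz": -0.4, "roll": 0, "fingers": 0},
    {"dx": 0, "dy": 0, "dz": -0.4, "roll": 0, "fingers": 0},
    {"dx": 0, "dy": 0, "dz": -0.4, "roll": 0, "fingers": 0},
    {"dx": 0, "dy": 0, "dz": -0.4, "roll": 0, "fingers": 0},
    {"dx": 0, "dy": 0, "dz": -0.4, "roll": 0, "fingers": 0}
  ]
}}

```text
time: 4.7
tool_pos: [0.4586, -0.0708, 0.1123]
tcp_rot: [-180.0, 0.1, 174.5]
force: [-0.2, -0.8, 0.7]
grip_width: 0.001
```

Call:
{"op": "send_rows", "data": {
  "deltas": [
    {"dx": 0, "dy": 0, "dz": -0.4, "roll": 0, "fingers": 0},
    {"dx": 0, "dy": 0, "dz": -0.4, "roll": 0, "fingers": 0},
    {"dx": 0, "dy": 0, "dz": -0.4, "roll": 0, "fingers": 0},
    {"dx": 0, "dy": 0, "dz": -0.4, "roll": 0, "fingers": 0},
    {"dx": 0, "dy": 0, "dz": 0, "roll": 0, "fingers": 0}
  ]
}}

```text
time: 5.12
tool_pos: [0.4569, -0.0706, 0.0943]
tcp_rot: [180.0, -0.1, 174.5]
force: [-0.0, 0.3, 0.2]
grip_width: -0.003
```

Run:
```python
from h import *
print(manip.read_state()["force"])
p=manip.read_camera("side");save(p,"pics/s1.png");cv2.imwrite("pics/s1c.png",cv2.resize(p["color"][190:450,190:430,::-1],None,fx=2.3,fy=2.3))
```

```text
[-0.04490445  0.30416679  0.15830904]
```

View pics/s1c.png

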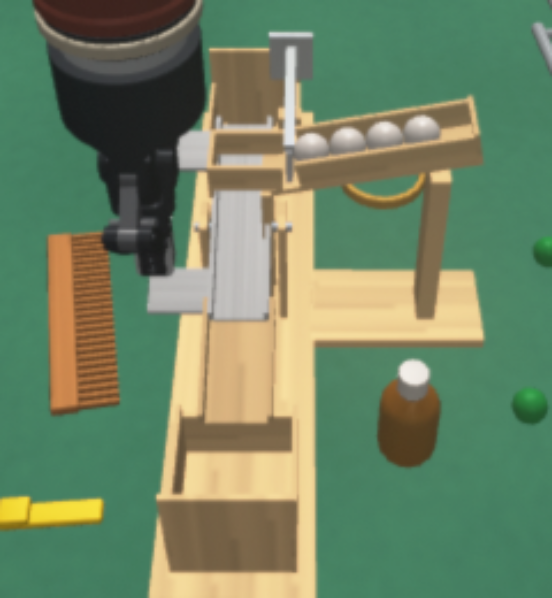

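The gate has rocked over: the right pad at (180, 290) is now down and the left end is up. Next I retreat, then go round to the stopper's outer side.

Call:
{"op": "send_rows", "data": {
  "deltas": [
    {"dx": 0, "dy": 0, "dz": 1.5, "roll": 0, "fingers": 0},
    {"dx": 0, "dy": 0, "dz": 3, "roll": 0, "fingers": 0},
    {"dx": 0, "dy": 0, "dz": 3, "roll": 0, "fingers": 0},
    {"dx": 0, "dy": 0, "dz": 3, "roll": 0, "fingers": 0},
    {"dx": 0, "dy": 0, "dz": 3.5, "roll": 0, "fingers": 0},
    {"dx": 0, "dy": 0, "dz": 0, "roll": 0, "fingers": 0},
    {"dx": 1.5, "dy": 2.8, "dz": 0, "roll": 0, "fingers": 0},
    {"dx": 1.5, "dy": 2.8, "dz": 0, "roll": 0, "fingers": 0},
    {"dx": 1.6, "dy": 2.8, "dz": 0, "roll": 0, "fingers": 0},
    {"dx": 1.6, "dy": 2.8, "dz": 0, "roll": 0, "fingers": 0},
    {"dx": 1.6, "dy": 2.8, "dz": 0, "roll": 0, "fingers": 0},
    {"dx": 1.6, "dy": 2.8, "dz": 0, "roll": 0, "fingers": 0}
  ]
}}

```text
time: 6.17
tool_pos: [0.5523, 0.0987, 0.2353]
tcp_rot: [180.0, 0.0, 174.5]
force: [0.5, -0.3, 1.1]
grip_width: -0.0
```

Call:
{"op": "send_rows", "data": {
  "deltas": [
    {"dx": 0, "dy": 0, "dz": 0, "roll": 0, "fingers": 0},
    {"dx": 0, "dy": 0, "dz": -2, "roll": 0, "fingers": 0},
    {"dx": 0, "dy": 0, "dz": -2, "roll": 0, "fingers": 0},
    {"dx": 0, "dy": 0, "dz": -2, "roll": 0, "fingers": 0},
    {"dx": 0, "dy": 0, "dz": -2, "roll": 0, "fingers": 0},
    {"dx": 0, "dy": 0, "dz": 0, "roll": 0, "fingers": 0},
    {"dx": 0, "dy": 0, "dz": 0, "roll": 0, "fingers": 0}
  ]
}}

```text
time: 6.75
tool_pos: [0.5506, 0.0969, 0.1543]
tcp_rot: [-180.0, -0.2, 174.4]
force: [-0.0, -0.1, 0.6]
grip_width: 0.003
```

Run:
```python
from h import *
s=manip.read_state();print(s["force"],s["tool_pos"],s["time"])
p=manip.read_camera("side");q=manip.read_camera("top")
a=cv2.resize(p["color"][190:400,210:430,::-1],(400,382));b=cv2.resize(q["color"][170:310,225:470,::-1],None,fx=1.6,fy=2.73)
b=b[:382];cv2.imwrite("pics/s2.png",np.hstack([a,b]))
```

```text
[-0.04758799 -0.13205403  0.59952661] [0.55055348 0.09689984 0.15427279] 6.75
```

View pics/s2.png

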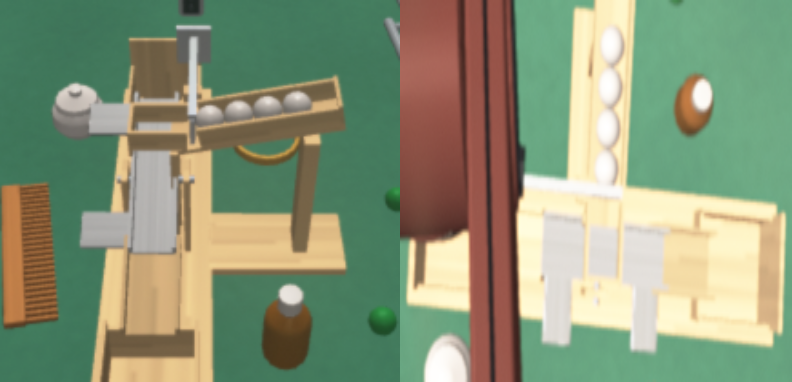

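Call:
{"op": "send_rows", "data": {
  "deltas": [
    {"dx": -0.1, "dy": -1, "dz": -0.2, "roll": 0, "fingers": 0},
    {"dx": -0.1, "dy": -1, "dz": 0, "roll": 0, "fingers": 0},
    {"dx": -0.1, "dy": -0.8, "dz": 0, "roll": 0, "fingers": 0},
    {"dx": 0, "dy": -0.5, "dz": 0, "roll": 0, "fingers": 0},
    {"dx": -0.1, "dy": -0.5, "dz": 0, "roll": 0, "fingers": 0},
    {"dx": 0, "dy": -0.5, "dz": 0, "roll": 0, "fingers": 0},
    {"dx": -0.1, "dy": -0.5, "dz": 0, "roll": 0, "fingers": 0},
    {"dx": 0, "dy": -0.5, "dz": 0, "roll": 0, "fingers": 0},
    {"dx": -0.1, "dy": -0.5, "dz": 0, "roll": 0, "fingers": 0}
  ]
}}

```text
time: 7.6
tool_pos: [0.5457, 0.0389, 0.1533]
tcp_rot: [180.0, 0.0, 174.5]
force: [1.6, 1.4, -0.6]
grip_width: -0.0
```

Call:
{"op": "send_rows", "data": {
  "deltas": [
    {"dx": 0, "dy": -0.5, "dz": 0, "roll": 0, "fingers": 0},
    {"dx": -0.1, "dy": -0.5, "dz": 0, "roll": 0, "fingers": 0},
    {"dx": 0, "dy": 0, "dz": 0, "roll": 0, "fingers": 0}
  ]
}}

```text
time: 7.85
tool_pos: [0.5444, 0.0282, 0.1532]
tcp_rot: [-180.0, -0.0, 174.4]
force: [-0.4, 0.1, 0.3]
grip_width: -0.002
```

Run:
```python
from h import *
s=manip.read_state();print(s["force"],s["tool_pos"],s["time"])
p=manip.read_camera("side");q=manip.read_camera("top")
for d in manip.silhouettes(p,"stopper")[:2]:
    w=world(p,mask=d["pixels"]);print(d["score"],d["extent"],w.max(0),w.min(0))
a=cv2.resize(p["color"][190:400,210:430,::-1],(400,382));b=cv2.resize(q["color"][170:310,225:470,::-1],None,fx=1.6,fy=2.73)
b=b[:382];cv2.imwrite("pics/s3.png",np.hstack([a,b]))
```

```text
[-0.44582665  0.08100612  0.25653102] [0.54443806 0.0282457  0.15316713] 7.85
0.89 [318.0, 253.4, 16.6, 68.5] [0.55736774 0.06873661 0.17801645] [ 0.53026551 -0.08479352  0.00803698]
```

View pics/s3.png

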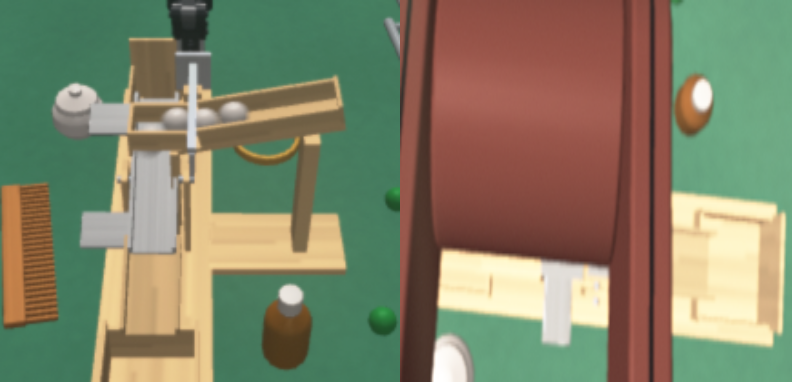

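The beads are running down. I wait a moment, then back out.

Call:
{"op": "send_rows", "data": {
  "deltas": [
    {"dx": 0, "dy": 0, "dz": 0, "roll": 0, "fingers": 0},
    {"dx": 0, "dy": 0, "dz": 0, "roll": 0, "fingers": 0},
    {"dx": 0, "dy": 0, "dz": 0, "roll": 0, "fingers": 0},
    {"dx": 0, "dy": 0, "dz": 0, "roll": 0, "fingers": 0},
    {"dx": 0, "dy": 0, "dz": 0, "roll": 0, "fingers": 0},
    {"dx": 0, "dy": 0, "dz": 0, "roll": 0, "fingers": 0},
    {"dx": 0, "dy": 0, "dz": 0, "roll": 0, "fingers": 0},
    {"dx": 0, "dy": 0, "dz": 0, "roll": 0, "fingers": 0},
    {"dx": 0, "dy": 0, "dz": 0, "roll": 0, "fingers": 0},
    {"dx": 0, "dy": 0, "dz": 0, "roll": 0, "fingers": 0},
    {"dx": 0, "dy": 0, "dz": 0, "roll": 0, "fingers": 0},
    {"dx": 0, "dy": 0, "dz": 0, "roll": 0, "fingers": 0}
  ]
}}

```text
time: 9.0
tool_pos: [0.5446, 0.0292, 0.1533]
tcp_rot: [-180.0, 0.0, 174.5]
force: [-0.6, 0.2, 0.5]
grip_width: -0.002
```

Call:
{"op": "send_rows", "data": {
  "deltas": [
    {"dx": 0.1, "dy": 1, "dz": 0, "roll": 0, "fingers": 0},
    {"dx": 0.2, "dy": 2, "dz": 0, "roll": 0, "fingers": 0},
    {"dx": 0.2, "dy": 2, "dz": 0, "roll": 0, "fingers": 0},
    {"dx": 0.2, "dy": 2, "dz": 1, "roll": 0, "fingers": 0},
    {"dx": 0, "dy": 2, "dz": 3, "roll": 0, "fingers": 0},
    {"dx": 0, "dy": 2, "dz": 3, "roll": 0, "fingers": 0},
    {"dx": 0, "dy": 3, "dz": 1, "roll": 0, "fingers": 0},
    {"dx": 0, "dy": 3, "dz": 0, "roll": 0, "fingers": 0},
    {"dx": 0, "dy": 3, "dz": 0, "roll": 0, "fingers": 0},
    {"dx": 0, "dy": 3, "dz": 0, "roll": 0, "fingers": 0},
    {"dx": 0, "dy": 0, "dz": 0, "roll": 0, "fingers": 0},
    {"dx": 0, "dy": 0, "dz": 0, "roll": 0, "fingers": 0}
  ]
}}

```text
time: 10.0
tool_pos: [0.5509, 0.2612, 0.233]
tcp_rot: [-180.0, -0.0, 174.6]
force: [-0.1, -1.1, -0.4]
grip_width: -0.0
```

Run:
```python
from h import *
np.set_printoptions(precision=3,suppress=True)
p=manip.read_camera("side");q=manip.read_camera("top")
a=cv2.resize(p["color"][190:450,190:430,::-1],None,fx=1.7,fy=1.7);b=cv2.resize(q["color"][130:360,270:480,::-1],(390,442))
cv2.imwrite("pics/s4.png",np.hstack([a,b]))
for c in (p,q):
  for n in ["comb","sindoor_pot","glass_bottle","bangle","hair_clip"]:
    for d in manip.silhouettes(c,n)[:1]: print(n,np.median(world(c,mask=d["pixels"]),0))
  for d in manip.silhouettes(c,"bead0_center"):
    if d["extent"][2]<25: print("bead",round(d["score"],2),d["extent"],world(c,mask=d["pixels"]).mean(0))
print(manip.read_state()["time"])
```

```text
comb [ 0.397 -0.041  0.007]
sindoor_pot [0.436 0.109 0.038]
glass_bottle [ 0.598 -0.154  0.048]
bangle [0.616 0.057 0.009]
hair_clip [ 0.387 -0.173  0.007]
comb [ 0.39  -0.033  0.007]
sindoor_pot [0.44 0.12 0.04]
glass_bottle [ 0.597 -0.14   0.05 ]
bangle [0.614 0.091 0.008]
hair_clip [ 0.386 -0.171  0.006]
bead 0.44 [445.0, 267.1, 13.2, 10.6] [ 0.499 -0.203  0.025]
10.7
```

View pics/s4.png

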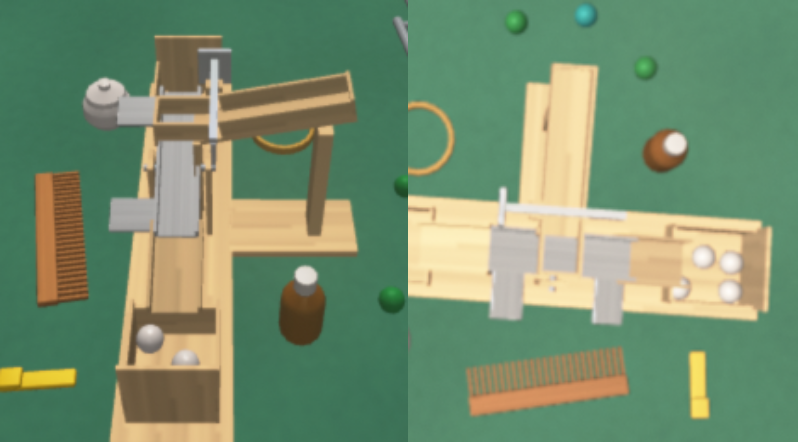

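All four beads are in the right box, at crop pixels (703, 257), (731, 262), (729, 291) and (680, 288). The channel is empty, the left end of the gate is still up, and the bystanders look unmoved.

```bash
python3 -c "
from cell import manip
print(manip.job_done())"
```

```text
the job is handed in; nothing more can be done
None
```

The job is done and handed in at about 10.7 s of the 51 s limit. The right end of the gate was up at the start, so I pressed the right pad with the shut fingertips until the gate rocked over. A side picture confirmed it had tipped. Then I pushed the stopper in from its outer end by about 33–35 mm (a bead passes from 28 mm) and backed the arm away.

- **Beads:** the last pictures show all four white beads in the right box and an empty channel. The detector itself reported only one of the four, so the count comes from looking at the picture.
- **Gate:** it still rests with its left end up.
- **Bystanders:** four of the five measured within about 5 mm of where they were. The bangle's top-camera median was about 1 cm off in y, though the side camera had it within 4 mm. I put that down to the arm partly blocking the top view; I did not check it further.
- **Forces:** the readings at the end of each move stayed below about 3 N.

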